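# Free the imager's carriage and seat the reference plate

## Task

Pull the white imager's carriage all the way out to its front stop; the blue fin is its handle. It may or may not be locked, and only a tug tells: if it does not budge, slide the orange lock tab across to its other end and pull again. Then pick up the reference plate by its black handle and set it gently on the carriage so that its three ball feet settle fully into the cone, groove and flat seats (red dot over the square cone cup), leave it there, and do not disturb the bottle, timer and tape roll.

Things in the scene. Friction and masses are not known exactly. Their poses are not given: they have to be found in the camera images.
- imager: White imager, fixed, 360 (x) x 210 x 270 mm high; origin under the middle of its base, x from open front to back, z up. Low open track in front. From x = +30 mm back stands a tunnel head: walls at y = +-87 to +-105, underside 170 mm up. It bars a vertical gripper from fin and tab at home: lean it 25 to 45 deg, upper part to -x, fingers pointing down and to +x.
- carriage: Dark carriage, 190 x 150 mm, deck 45 mm above the worktop; origin on the deck amid the three seats, axes as the imager's. Home (start, within 2 mm): origin at x = +110 mm in the imager's frame. It slides 160 mm straight to -x, to a front stop (x = -50 mm); 3 N friction, stays where left. Locked, it gives only 2 to 4 mm and then holds.
- pull_fin (a point): Grip point of the blue upright fin fixed on the carriage, 34 mm above the deck, 85 mm in front (-x) and 45 mm left (+y) of the seat centre. Fin 30 mm long (x) x 12 mm thick (y), top 53 mm above the deck, foot 42 x 24 x 6 mm. Axes as the carriage's: pinch it across y.
- tab_grip (a point): Grip point of the orange upright lock tab on the carriage, 34 mm above the deck, 85 mm in front of the seat centre. Tab 30 mm long (x) x 12 mm thick (y), top 52 mm above the deck. Axes as the carriage's: pinch it across y (or push its side) and slide it along y.
- lock_tab (a joint): Lock tab's travel: 0 = right end (start, within 3 mm; 55 mm right of the seat centre), 0.030 m = left end (+y). 1.5 N friction, stays where left. One end locks the carriage at home, the other frees it; which is which changes from start to start and cannot be seen, only felt by pulling the carriage. Ease the carriage back home before sliding the tab, fully to its end.
- seat (a point): Where the plate's origin belongs, with the same axes: on the carriage, 4.4 mm above the deck amid the seats, axes as the imager's. Seats (x, y from here): square steel cone cup -38, +42 mm; V groove along y at -38, -42 mm; flat pad +42, 0 mm. Cup and groove are 12 mm high, walls sloping 50 deg, and guide a foot in from about 5 mm off.
- ref_plate: Loose aluminium reference plate, 0.35 kg, 112 x 112 x 8 mm (underside 11 mm up) on three ball feet of 16 mm diameter. Origin mid plate at the level of the feet's lowest points; z up. Feet (x, y): -38, +42 mm (cone foot, red dot above it), -38, -42 mm (groove foot), +42, 0 mm (flat foot). Starts standing on the worktop.
- plate_grip (a point): Centre of the plate's black handle bar, 45 mm above the plate's origin. Bar along the plate's x: 70 mm long, 14 mm thick (y), 16 mm high, 18 mm of space under it, posts at both ends. Axes as the plate's: pinch it across y.
- red_dot (a point): Red dot of 14 mm on the plate's top, over the cone foot, at -42, +42 mm from the plate's origin.
- bottle_buffer: Reagent bottle with blue cap, 56 mm across, 103 mm high, bystander; origin under its centre.
- bench_timer: White bench timer, 60 x 68 x 18 mm, bystander; origin under its centre.
- tape_yellow: Roll of yellow tape, 62 mm across, 18 mm high, lying flat, bystander; origin under its centre.
There are look-alikes about, which are no part of the job. Leave any green look-alike of the ref_plate alone.

How it is judged (in metres and radians):
On the way:
1. the carriage is pulled out to its front stop (within 8 mm) (x of seat in the frame of imager below -0.042 m), for 0.2 s.
At the end, for the whole second after the job is handed in: The carriage is out within 10 mm of its front stop; the plate rests on its seats: origin within 4 mm sideways and 2.5 mm in height of the seat point, turned less than 0.04 rad and tilted less than 0.025 rad against the carriage, red dot in front over the cone seat, at rest (horizontal distance between ref_plate and seat below 0.004 m and z of ref_plate in the frame of seat between -0.0025 and 0.0025 m and angle between the x axis of ref_plate and the x axis of seat, either way round below 0.04 rad and angle between the z axis of ref_plate and the z axis of seat, either way round below 0.025 rad and x of red_dot in the frame of seat below -0.02 m and x of seat in the frame of imager below -0.04 m and linear speed of ref_plate below 0.01 m/s); the robot touches nothing.
It fails at once if the plate is dropped or pressed hard on the carriage (over 50 N) (contact force between ref_plate and carriage above 50 N).
It fails at once if the bottle is moved more than 20 mm or tipped (distance of bottle_buffer from where it was at the start of the episode above 0.02 m or angle between bottle_buffer's own z axis and vertical above 0.3 rad).
It fails at once if the timer is moved more than 20 mm (distance of bench_timer from where it was at the start of the episode above 0.02 m).
It fails at once if the tape roll is moved more than 20 mm (distance of tape_yellow from where it was at the start of the episode above 0.02 m).
It also fails if it takes over 72 s, if anything falls off the work surface, if the arm or the gripper's body presses on something with over 40 N, if the wrist force passes 120 N, or if a joint passes its speed limit or range.

## Robot

A 6-joint arm with a two-finger parallel gripper is mounted at the origin on a cart in front of the work surface, level with it; the furniture and walls round the work are solid. World frame = base frame: x ahead of the robot, y to its left, z up, the work surface at z = 0. Lengths are in mm, angles in rad, forces in N, time in s.
With the tool pointing down it reaches from about 275 to 825 mm from the base axis. Payload 5.2 kg.
Tool frame: the origin (TCP) lies at the very end of the fingers, on their centre line; the grasp point (between the pads) lies 19 mm behind it; z points along the fingers, y is the line along which they close (so a half turn about z gives the same grasp; the last joint's range is limited). The gripper opens to 93 mm and grips with 3 to 60 N. Pads are 15 mm wide; open, the fingers measure 128 mm over their backs; the gripper's body (75 mm by 188 mm) begins 65 mm behind the grasp point.
Start: joints at [-1.346, 0.259, 1.535, -0, 1.348, -0.203], TCP at [228.199, -500.43, 218.653] pointing down, gripper open.
Joint ranges: [-3.14, 3.14], [-0.91, 2.08], [0.19, 2.58], [-1.22, 4.36], [0.22, 2.71], [-3.12, 3.12]. Speed limits (rad/s): [2.57, 2.57, 3.14, 3.14, 3.14, 3.14].

## Interface

Orientations are given as [roll, pitch, yaw] about the fixed x, y, z axes, in that order (R = Rz(yaw) Ry(pitch) Rx(roll)).
In Python, from bench import robot gives the robot as it stands. The module is installed in compiled form; this text tells all that it offers. Calls block until the motion is done:
- robot.move_ptp(position, orientation): joint-space move of the TCP to a pose.
- robot.move_linear(position, ori=None, speed=150, f_stop=None): straight line of the TCP; ori=None keeps the orientation; speed is the mean speed in mm/s. With f_stop (N) it stops when the force on the tool has changed by that much, and returns True; else False.
- robot.move_j(angles): joint-space move.
- robot.move_gripper(opening): opening from 0.0 (shut) to 1.0 (fully open); the grip force is fixed at half the most; returns when the fingers have stopped.
- robot.sleep(seconds).
- robot.inverse_kinematics(position, orientation): joint angles nearest the present ones, or None.
- robot.get_image(name): name is "side" or "top" or "wrist"; returns a dict with "img" (420x560x3 uint8, blue, green, red), "fovy" (degrees; the focal length in pixels is half the picture's height over the tangent of half this angle, whatever the lens; pixels are square), "cx", "cy" (the principal point, pixels), "eye" and "orientation" of the camera in the world. Camera axes: x right, y down, z forward; pixel columns grow to the right and rows downward; lengths in mm; the calibration is good to about 2 mm. A picture is of the moment at which its call begins. There is no depth.
A pose or a line that the arm cannot do raises robot.MotionError and nothing moves.
- robot.hand_in(): hands the job in; it is judged then, once.
Readings, each from a call of its own:
- robot.current_t(): time.
- robot.current_qpos(): joint angles.
- robot.current_joint_vel(): joint speeds.
- robot.current_joint_efforts(): joint torques, N m.
- robot.current_tcp_pos(): TCP position.
- robot.current_eef_rot(): TCP orientation.
- robot.current_contact_force(): force on the tool from outside, world axes, zero at the start.
- robot.current_ft_torque(): the same for the moment, N m.
- robot.current_gripper_width(): opening from 0.0 (shut) to 1.0 (fully open).
- robot.current_finger_force(): force on a finger pad.
Only numpy, scipy, OpenCV 4.12 (cv2) and the standard library are available. Lean on these libraries where they do the work, as an engineer would, in place of code of your own. Each camera call takes 0.05 s, during which the arm holds its last target. There are 200 camera calls.

## Working session

There is one attempt and no reset: what is moved stays moved. The work goes in short steps, each a Python script; the robot and the scene stay as the last script left them, time stands still between calls to the robot, and variables do not carry over. Pictures are saved under pics/ and viewed, at most 10 in all, crops included, and the job is handed in when it is done.

```bash
mkdir -p pics; cat > h.py <<'E'
import numpy as np, cv2
from scipy.spatial.transform import Rotation as R
from bench import robot
def cam(n):
    d=robot.get_image(n); return d
def rotm(o):
    o=np.array(o,float)
    return o if o.shape==(3,3) else (R.from_quat(o).as_matrix() if o.size==4 else R.from_euler('xyz',o).as_matrix())
def ray(d,u,v):
    f=d['img'].shape[0]/2/np.tan(np.radians(d['fovy'])/2)
    r=rotm(d['orientation'])@np.array([(u-d['cx'])/f,(v-d['cy'])/f,1]); return np.array(d['eye'],float),r
def plane(d,u,v,z):
    e,r=ray(d,u,v); return e+r*(z-e[2])/r[2]
def proj(d,p):
    f=d['img'].shape[0]/2/np.tan(np.radians(d['fovy'])/2)
    c=rotm(d['orientation']).T@(np.array(p,float)-np.array(d['eye'],float)); return d['cx']+f*c[0]/c[2],d['cy']+f*c[1]/c[2]
E
python3 - <<'E'
from h import *
import pickle
for n in ['top','side']:
    d=cam(n); pickle.dump(d,open(n+'.pkl','wb')); print(n,{k:v for k,v in d.items() if k!='img'})
    cv2.imwrite(f'pics/{n}0.png',cv2.resize(d['img'],(784,588),interpolation=cv2.INTER_CUBIC))
print(robot.current_t())
E
```

```text
top {'fovy': 47.0372340705142, 'cx': 282.6769696543542, 'cy': 209.37700223579802, 'eye': array([ 261.02735573,   52.54160433, 1570.64454103]), 'orientation': array([-2.92963194e+00, -1.70641793e-05, -1.59508316e+00])}
side {'fovy': 54.06614779661732, 'cx': 286.7813873562003, 'cy': 208.22487209720856, 'eye': array([111.11372591, 516.47096295, 948.62214442]), 'orientation': array([-2.50320645, -0.0088582 , -2.30439316])}
0.1
```

View pics/top0.png

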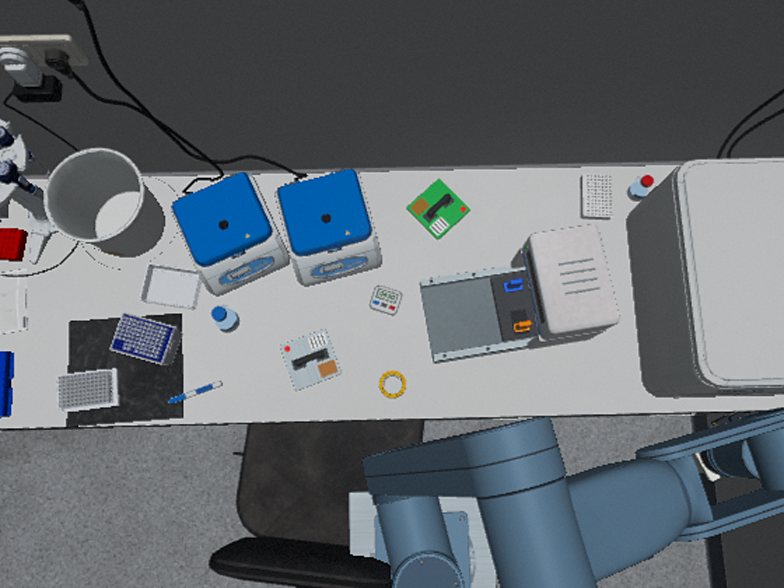

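View pics/side0.png

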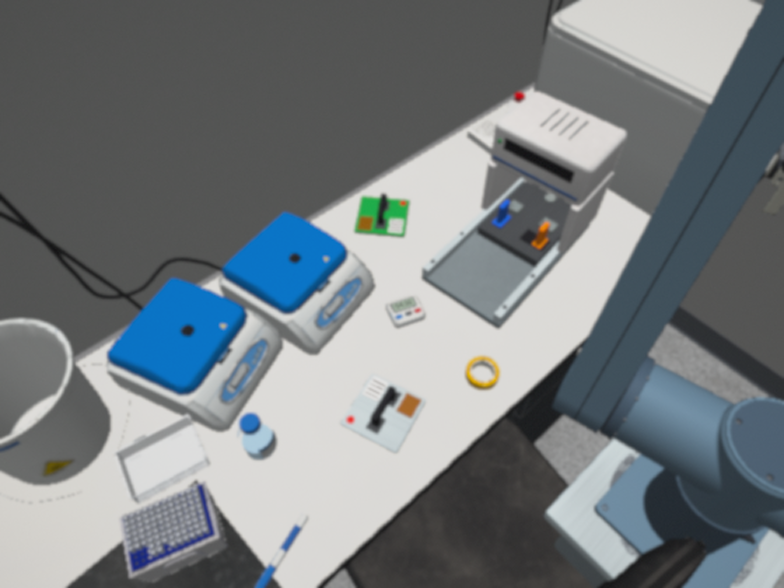

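Top view (784x588 picture) candidates:
- Plate: the silver plate with black handle at (309,357) and red dot at (287,348). Its look-alike is the green plate at (438,208).
- Pull handle: the blue fin at (513,285). Other blue things are the bottle cap (222,313) and the blue balances.
- Lock tab: orange, at (522,326). Other orange or copper things are the copper patches on the plates.

I choose the silver plate, and the fin and tab on the dark carriage. Next I'll measure them and check a close crop.

```bash
python3 - <<'E'
from h import *
import pickle
D={n:pickle.load(open(n+'.pkl','rb')) for n in ['top','side']}
def blobs(n,lo,hi,box,amin=4):
    x0,y0,x1,y1=[int(b/1.4) for b in box]
    hsv=cv2.cvtColor(D[n]['img'],cv2.COLOR_BGR2HSV)[y0:y1,x0:x1]
    m=cv2.inRange(hsv,lo,hi); k,l,s,c=cv2.connectedComponentsWithStats(m)
    return [(c[i]+[x0,y0],s[i,4],l==i,(x0,y0)) for i in np.argsort(-s[:,4]) if i and s[i,4]>=amin]
blue=((100,150,80),(125,255,255)); orange=((5,170,140),(20,255,255)); red=((170,120,120),(180,255,255)); red2=((0,140,120),(4,255,255)); black=((0,0,0),(180,255,60))
bx={'top':{'fin':(495,270,535,300),'tab':(505,310,540,340),'dot':(275,335,300,360),'bar':(280,330,345,390)},
 'side':{'fin':(485,190,520,235),'tab':(525,210,560,255),'dot':(335,405,365,435),'bar':(340,370,430,450)}}
cs={'fin':blue,'tab':orange,'dot':red,'bar':black}
C={}
for n in bx:
    for k in bx[n]:
        b=blobs(n,*cs[k],bx[n][k]) or blobs(n,*red2,bx[n][k])
        if not b: print(n,k,'none'); continue
        C[n,k]=b[0]; ys,xs=np.nonzero(b[0][2]); print(n,k,b[0][0].round(1),b[0][1],'rect',cv2.minAreaRect(np.c_[xs,ys].astype(np.float32)+np.float32(b[0][3])),len(b))
for k,z in dict(fin=75,tab=75,dot=19,bar=50).items():
    P=[]
    for n in D:
        if (n,k) in C: u,v=C[n,k][0]; print(k,n,plane(D[n],u,v,z).round(1)); P.append(ray(D[n],u,v))
    if len(P)==2:
        A=sum(np.eye(3)-np.outer(r,r)/(r@r) for e,r in P); b=sum((np.eye(3)-np.outer(r,r)/(r@r))@e for e,r in P); print(' tri',np.linalg.solve(A,b).round(1))
# rail corners etc by hand in top pic px
for nm,(u,v),z in [('trk_fl',(421,283),0),('trk_fr',(433,360),0)]: print(nm,plane(D['top'],u/1.4,v/1.4,z).round(1))
t=D['top']['img']; a=cv2.resize(t[200:290,190:260],None,fx=5.5,fy=5.5,interpolation=cv2.INTER_CUBIC); b=cv2.resize(t[155:265,295:445],None,fx=4.5/1.5*0.9,fy=4.5/1.5*.9,interpolation=cv2.INTER_CUBIC)
o=np.zeros((500,800,3),np.uint8); o[:a.shape[0],:a.shape[1]]=a; o[:b.shape[0],390:390+b.shape[1]]=b[:500,:410]; cv2.imwrite('pics/crop1.png',o)
print(b.shape)
E
```

```text
top fin [366.3 203.4] 87 rect ((366.4807434082031, 203.4038543701172), (8.040761947631836, 14.120361328125), 78.69007110595703) 1
top tab [373.2 232.3] 53 rect ((373.05767822265625, 232.7884979248047), (6.275716304779053, 12.74754810333252), 78.69007110595703) 1
top dot [204.9 248.7] 9 rect ((204.75003051757812, 248.75), (2.1213202476501465, 2.8284268379211426), 45.0) 1
top bar [220.4 255.5] 104 rect ((220.3793182373047, 255.9482879638672), (5.385164737701416, 22.654830932617188), 68.19859313964844) 1
side fin [358.5 153.7] 134 rect ((359.6999816894531, 152.59999084472656), (9.838700294494629, 20.124610900878906), 26.56505012512207) 1
side tab [385.1 173.6] 41 rect ((385.47064208984375, 173.88233947753906), (5.820855140686035, 10.6715669631958), 75.96376037597656) 2
side dot [250. 299.] 9 rect ((250.0, 299.0), (2.0, 2.0), 90.0) 1
side bar [273.5 290.4] 126 rect ((273.8088073730469, 290.9852600097656), (6.173948764801025, 28.640262603759766), 30.963754653930664) 1
fin top [ 595.7 -221.4   75. ]
fin side [ 595.6 -214.5   75. ]
 tri [ 599.  -222.3   66.3]
tab top [ 502.4 -237.4   75. ]
tab side [ 493.2 -212.7   75. ]
 tri [ 509.1 -244.5   37.1]
dot top [471.1 298.9  19. ]
dot side [474.3 297.6  19. ]
 tri [471.1 298.6  24.9]
bar top [443.8 244.9  50. ]
bar side [442.  249.7  50. ]
 tri [445.4 246.5  39.8]
trk_fl [622.2 -16.5   0. ]
trk_fr [437.6 -38.5   0. ]
(297, 405, 3)
```

View pics/crop1.png

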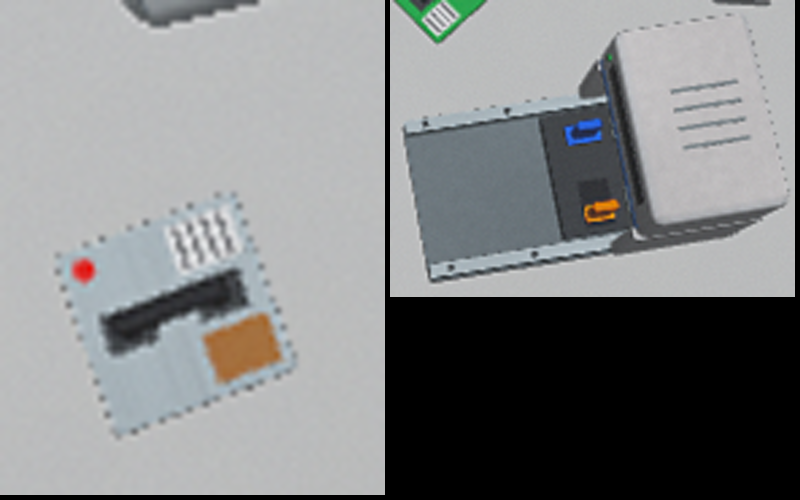

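The crop confirms the choice: the silver plate with red dot and black bar, and the blue fin and orange tab on the dark carriage with the slot to the tab's left. The imager's x axis points roughly to world -y, yaw about -82 deg. I'll go to a leaned lookout and refine with the wrist camera.

```bash
cat >> h.py <<'E'
def tool(th,a,flip=1):
    """tool leaned by a rad; fingers down and to +x of a frame with yaw th"""
    xi=np.array([np.cos(th),np.sin(th),0]); yi=np.array([-np.sin(th),np.cos(th),0])
    z=np.sin(a)*xi-np.cos(a)*np.array([0,0,1]); y=-yi*flip; x=np.cross(y,z)
    return R.from_matrix(np.c_[x,y,z]).as_euler('xyz'),z
E
python3 - <<'E'
from h import *
import pickle
print(robot.current_eef_rot())
p0=robot.current_tcp_pos(); th=np.radians(-82.5)
fin=np.array([597,-221,79.]); 
best=None
for fl in (1,-1):
    o,z=tool(th,np.radians(30),fl); q=robot.inverse_kinematics(fin-230*z,o); print(fl,o,q)
    if q is not None and (best is None or abs(q[5])<abs(best[0][5])): best=(q,fl,o,z)
q,fl,o,z=best
robot.move_linear([p0[0],p0[1],450],speed=300)
robot.move_ptp(list(fin-230*z+[0,0,170]),list(o))
robot.move_linear(list(fin-230*z),speed=250)
d=cam('wrist'); pickle.dump(d,open('w1.pkl','wb')); print({k:v for k,v in d.items() if k!='img'}, robot.current_t(), robot.current_contact_force())
cv2.imwrite('pics/w1.png',cv2.resize(d['img'],(784,588),interpolation=cv2.INTER_CUBIC))
E
```

```text
[-3.13999877e+00 -3.29996808e-04  4.27794761e-01]
1 [ 3.14159265 -0.52359878 -1.43989663] [-0.06470143  0.27545213  1.48659643 -0.53278928  1.30774546  3.0688232 ]
-1 [-3.14159265  0.52359878  1.70169602] [-0.06470143  0.27545213  1.48659643 -0.53278928  1.30774546 -0.07276946]
{'fovy': 62.447826769349014, 'cx': 277.76701094897277, 'cy': 208.67225876901665, 'eye': array([561.89736367,  42.95696345, 383.36679483]), 'orientation': array([ 2.32655226, -0.00289822,  0.12973791])} 3.8417 [ 0.90779684  0.11154377 -0.33603001]
```

View pics/w1.png

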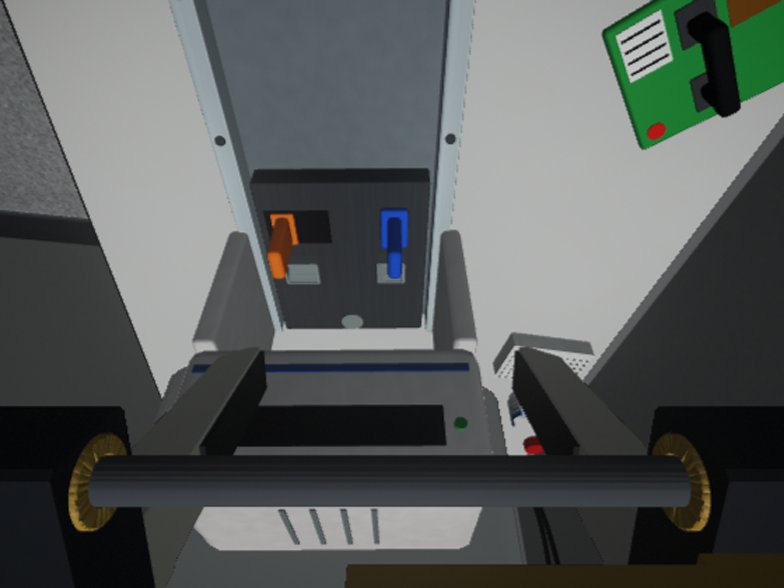

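The wrist view shows the blue fin (top at about (395,275), foot (382..408, 209..245)), the orange tab (top (279,275), foot (283,225)) and the carriage deck edges (252,183), (430,183), (285,327), (423,327). The rail bolts are at (220,141) and (450,139). I'll cast these.

```bash
python3 - <<'E'
from h import *
import pickle
d=pickle.load(open('w1.pkl','rb')); s=1.4
P=lambda u,v,z: plane(d,(u+.5)/s-.5,(v+.5)/s-.5,z)
A=P(252,183,45);B=P(430,183,45);C=P(285,327,45);E=P(423,327,45);b1=P(220,141,20);b2=P(450,139,20)
ang=lambda v:np.degrees(np.arctan2(v[1],v[0])).round(2)
for n,v in dict(A=A,B=B,C=C,E=E,b1=b1,b2=b2).items(): print(n,v.round(1))
print('y dirs',ang(B-A),ang(b2-b1),'x dirs',ang(C-A)+90,ang(E-B)+90,'widths',np.linalg.norm(B-A),np.linalg.norm(C-E),np.linalg.norm(A-C))
hsv=cv2.cvtColor(d['img'],cv2.COLOR_BGR2HSV)
for n,lo,hi in [('fin',(105,120,60),(128,255,255)),('tab',(5,150,90),(18,255,255))]:
    m=cv2.inRange(hsv,lo,hi); m[:145]=0; m[205:]=0; m[:,:180]=0;m[:,320:]=0
    ys,xs=np.nonzero(m)
    for lab,sel in [('foot',ys<ys.min()+3),('top',ys>ys.max()-3)]:
        print(n,lab,xs[sel].min(),xs[sel].max(),ys.min(),ys.max())
    ut=xs[ys>ys.max()-4].mean(); vt=ys.max()+.5; uf=xs[ys<ys.min()+4].mean(); vf=ys.min()-.5
    zt={'fin':98,'tab':97}[n]
    print(n,'top far edge',plane(d,ut,vt,zt).round(1),'foot front edge z51',plane(d,uf,vf,51).round(1), 'z45',plane(d,uf,vf,45).round(1))
for k,(u,v) in dict(cone=(391,273),groove=(303,273),flat=(352,322)).items(): print(k,P(u,v,57 if k!='flat' else 49).round(1))
E
```

```text
A [ 480.9 -197.5   45. ]
B [ 625.7 -178.9   45. ]
C [ 503.  -382.5   45. ]
E [ 653.6 -363.4   45. ]
b1 [ 451.9 -177.4   20. ]
b2 [ 638.6 -151.5   20. ]
y dirs 7.32 7.89 x dirs 6.810000000000002 8.590000000000003 widths 146.01889443519286 151.80111569078147 186.3196615636467
fin foot 271 291 149 198
fin top 277 286 149 198
fin top far edge [ 604.1 -239.5   98. ] foot front edge z51 [ 599.  -203.4   51. ] z45 [ 599.7 -207.8   45. ]
tab foot 193 209 153 198
tab top 195 203 153 198
tab top far edge [ 508.4 -252.7   97. ] foot front edge z51 [ 504.9 -221.4   51. ] z45 [ 503.9 -226.1   45. ]
cone [ 606.  -273.8   57. ]
groove [ 523.9 -284.2   57. ]
flat [ 575.3 -359.9   49. ]
```

```bash
cat >> h.py <<'E'
TH=np.radians(-82.4); XI=np.array([np.cos(TH),np.sin(TH),0]); YI=np.array([-np.sin(TH),np.cos(TH),0]); Z=np.array([0,0,1.])
FIN=np.array([602,-224.4,79.]); TAB=np.array([506.4,-237.8,79.])
O40,Z40=tool(TH,np.radians(40),-1)
def st(m): print(m,'t',round(robot.current_t(),2),'tcp',np.round(robot.current_tcp_pos(),1),'F',np.round(robot.current_contact_force(),1),'w',round(robot.current_gripper_width(),3),'ff',np.round(robot.current_finger_force(),1))
E
cat > s1.py <<'E'
from h import *
robot.move_gripper(0.3)
g=FIN+19*Z40
robot.move_linear(list(g-110*Z40),list(O40),speed=250)
s=robot.move_linear(list(g),speed=100,f_stop=8); st(f'in {s}')
if not s:
    robot.move_gripper(0.0); st('grip')
    a=np.array(robot.current_tcp_pos())
    s=robot.move_linear(list(a-163*XI),speed=60,f_stop=12); st(f'pull {s}')
    print('moved',(np.array(robot.current_tcp_pos())-a)@XI)
    robot.sleep(.3); st('after')
E
python3 s1.py
```

```text
in False t 6.95 tcp [ 604.  -236.2   65. ] F [ 0.4 -0.7  1.4] w 0.303 ff 0.0
grip t 7.36 tcp [ 604.3 -236.2   64.9] F [0.5 2.2 3.4] w 0.131 ff 30.0
pull True t 7.88 tcp [ 603.9 -233.    64.9] F [ 0.4 -1.7  2.7] w 0.126 ff 30.0
moved -3.1989272794350603
after t 8.18 tcp [ 603.9 -233.    64.9] F [-2.6 -1.4  4.2] w 0.124 ff 30.0
```

```bash
python3 - <<'E'
from h import *
a=np.array(robot.current_tcp_pos())
s=robot.move_linear(list(a-8*XI),speed=15,f_stop=15); st(f'pull {s}')
b=np.array(robot.current_tcp_pos()); print((b-a)@XI)
E
```

```text
pull True t 8.45 tcp [ 603.9 -233.    65. ] F [-0.  -2.3  1.6] w 0.127 ff 30.0
0.019559429219397025
```

It is locked: it gave 3.2 mm and then held. I'll ease it back, slide the tab, and pull again.

```bash
cat > s2.py <<'E'
from h import *
a=np.array(robot.current_tcp_pos())
s=robot.move_linear(list(a+3.6*XI),speed=20,f_stop=10); st(f'home {s}'); home=np.array(robot.current_tcp_pos())
robot.move_gripper(0.3); st('open')
robot.move_linear(list(home-65*Z40),speed=250)
g=TAB+19*Z40
robot.move_linear(list(g-65*Z40),speed=250)
s=robot.move_linear(list(g),speed=120,f_stop=8); st(f'in {s}')
if s: raise SystemExit
robot.move_gripper(0.0); st('grip')
a=np.array(robot.current_tcp_pos())
s=robot.move_linear(list(a+37*YI),speed=40,f_stop=10); st(f'slide {s}')
b=np.array(robot.current_tcp_pos()); print('slid',(b-a)@YI)
robot.move_gripper(0.3)
b=np.array(robot.current_tcp_pos())
robot.move_linear(list(b-65*Z40),speed=250)
robot.move_linear(list(home-65*Z40),speed=250)
s=robot.move_linear(list(home),speed=120,f_stop=8); st(f'fin {s}')
if s: raise SystemExit
robot.move_gripper(0.0); st('grip')
a=np.array(robot.current_tcp_pos())
s=robot.move_linear(list(a-165*XI),speed=70,f_stop=15); st(f'pull {s}')
print('moved',(np.array(robot.current_tcp_pos())-a)@XI)
E
python3 s2.py
```

```text
home False t 8.78 tcp [ 604.4 -236.4   65. ] F [-1.8  0.7  4.7] w 0.128 ff 30.0
open t 9.29 tcp [ 604.3 -236.6   64.8] F [ 1.  -0.1 -0.1] w 0.3 ff 0.0
in False t 10.93 tcp [ 508.3 -249.9   64.3] F [ 0.8  0.2 -0.8] w 0.302 ff 0.0
grip t 11.34 tcp [ 508.5 -249.6   65.1] F [-0.8  2.7  3.4] w 0.129 ff 30.0
slide True t 12.04 tcp [ 535.2 -246.5   65.1] F [-2.   0.3  3.7] w 0.129 ff 30.0
slid 26.903335982822725
fin False t 14.09 tcp [ 604.1 -236.5   65.1] F [ 0.2  0.1 -0. ] w 0.301 ff 0.0
grip t 14.5 tcp [ 604.3 -236.1   65.7] F [-4.8  3.2  4.8] w 0.129 ff 30.0
pull True t 16.6 tcp [582.3 -77.7  65.7] F [-1.4 -0.4  2.7] w 0.131 ff 30.0
moved -159.88951492284818
```

```bash
python3 - <<'E'
from h import *
import pickle
robot.move_gripper(0.3)
b=np.array(robot.current_tcp_pos()); robot.move_linear(list(b-150*Z40),speed=250)
robot.move_gripper(1.0)
o,z=tool(TH,0,-1)
p=np.array([566,-62,290.])  # above front of seats
robot.move_linear(list(p),list(o),speed=250)
d=cam('wrist'); pickle.dump(d,open('w2.pkl','wb')); st('seatview')
th=np.radians(-71); o,z=tool(th,0,-1)
robot.move_ptp([444,246,265],list(o))
e=cam('wrist'); pickle.dump(e,open('w3.pkl','wb')); st('plateview')
im=np.vstack([x['img'][20:] for x in (d,e)])
im=np.hstack([x['img'][:400] for x in (d,e)]); cv2.imwrite('pics/w23.png',cv2.resize(im,(800,286),interpolation=cv2.INTER_AREA))
a=cv2.resize(d['img'],(800,600),interpolation=cv2.INTER_CUBIC); cv2.imwrite('pics/w2.png',a)
a=cv2.resize(e['img'],(800,600),interpolation=cv2.INTER_CUBIC); cv2.imwrite('pics/w3.png',a)
E
```

```text
seatview t 19.93 tcp [565.3 -60.8 288.7] F [-0.1  0.4 -0.6] w 1.001 ff 0.0
plateview t 21.23 tcp [444.7 245.3 265. ] F [ 1.1 -0.3 -0.9] w 0.999 ff 0.0
```

View pics/w2.png

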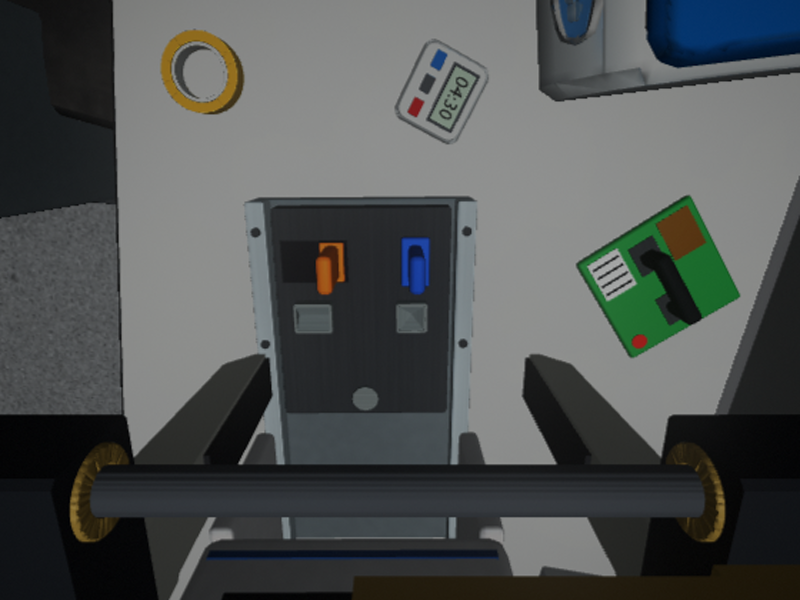

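View pics/w3.png

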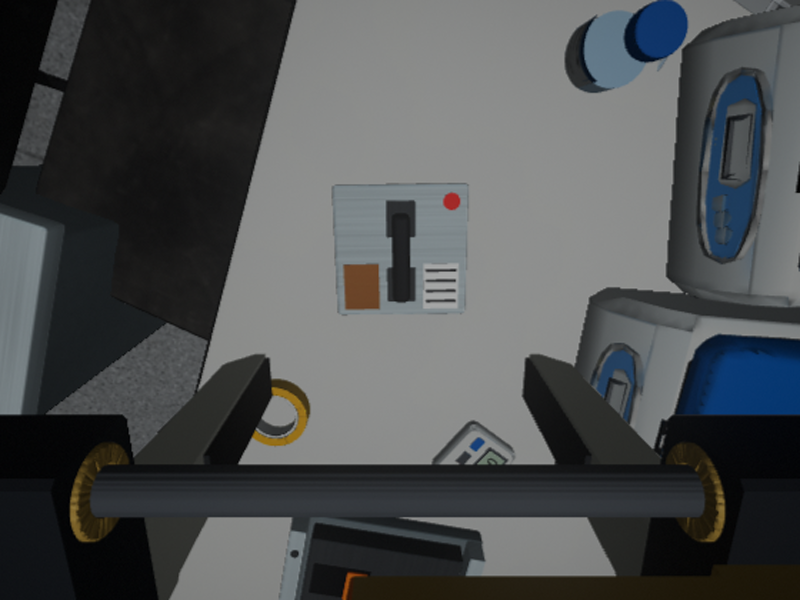

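Carriage is at the front stop: cone cup at (412,318), groove (313,319), flat pad (365,398), tab at its left end. The silver plate has corners (332,185), (468,183), (467,312), (339,314), dot (452,201) and bar along its x. I'll measure both with sub-pixel masks.

```bash
python3 - <<'E'
from h import *
import pickle
d=pickle.load(open('w2.pkl','rb')); e=pickle.load(open('w3.pkl','rb')); s=800/560
ang=lambda v:np.degrees(np.arctan2(v[1],v[0])).round(2)
Pd=lambda D,u,v,z: plane(D,(u+.5)/s-.5,(v+.5)/s-.5,z)
# plate: dot + quad
hsv=cv2.cvtColor(e['img'],cv2.COLOR_BGR2HSV)
m=cv2.inRange(hsv,(170,120,90),(180,255,255))|cv2.inRange(hsv,(0,150,90),(4,255,255)); m[:,:300]=0;m[:120]=0;m[170:]=0; M=cv2.moments(m,True); dot=plane(e,M['m10']/M['m00'],M['m01']/M['m00'],19); print('dot',dot.round(1))
q=[Pd(e,*p,19) for p in [(332,184.5),(468.5,183),(467,312.5),(339,314.5)]]
print('sides',[np.linalg.norm(q[i]-q[i-1]).round(1) for i in range(4)],'ctr',np.mean(q,0).round(1),'yaw x:',ang(q[3]-q[0]),ang(q[2]-q[1]),'y-90:',ang(q[1]-q[0])-90,ang(q[2]-q[3])-90)
g=cv2.cvtColor(e['img'],cv2.COLOR_BGR2GRAY); mb=(g<60).astype(np.uint8); mb[:128]=0; mb[218:]=0; mb[:,:255]=0; mb[:,305:]=0
k,l,S,c=cv2.connectedComponentsWithStats(mb); i=1+np.argmax(S[1:,4]); ys,xs=np.nonzero(l==i)
print('bar px',S[i],c[i]); 
v1,v2=ys.min(),ys.max(); 
mid=[plane(e,(xs[ys==v].min()+xs[ys==v].max())/2,v,53) for v in (158,170,180,200,208)]
print('bar mids z53',np.round(mid,1).tolist())
# seats
c1,g1,f1=Pd(d,412,318,57),Pd(d,313,318.5,57),Pd(d,365,398.5,49.4)
print('cone',c1.round(1),'groove',g1.round(1),'flat',f1.round(1),'ydir',ang(c1-g1),np.linalg.norm(c1-g1),'foot x',((c1+g1)/2-f1)@XI,'y',(f1-(c1+g1)/2)@YI)
# rail bolts for yaw
b=[Pd(d,*p,20) for p in [(256,232),(467,231),(265,344),(463,343)]]; print('bolts yaw',ang(b[1]-b[0])-90,ang(b[3]-b[2])-90,ang(b[2]-b[0]),ang(b[3]-b[1]))
fin=cv2.inRange(cv2.cvtColor(d['img'],cv2.COLOR_BGR2HSV),(105,120,60),(128,255,255)); fin[:160]=0;fin[210:]=0;fin[:,:270]=0;fin[:,310:]=0
ys,xs=np.nonzero(fin);print('fin top far edge',plane(d,xs[ys>ys.max()-4].mean(),ys.max()+.5,98).round(1),'foot front',plane(d,xs[ys<ys.min()+4].mean(),ys.min()-.5,51).round(1))
o=np.hstack([cv2.resize(d['img'][195:300,180:320],None,fx=2.85,fy=2.85,interpolation=cv2.INTER_CUBIC),cv2.resize(e['img'][120:225,220:360],None,fx=2.85,fy=2.85,interpolation=cv2.INTER_CUBIC)]); cv2.imwrite('pics/c2.png',o)
E
```

```text
dot [473.2 297.8  19. ]
sides [np.float64(111.4), np.float64(110.9), np.float64(110.8), np.float64(112.2)] ctr [448.2 244.9  19. ] yaw x: -70.03 -69.33 y-90: -70.42 -70.1
bar px [ 271  141   19   70 1152] [280.27430556 174.82725694]
bar mids z53 [[438.3, 269.3, 53.0], [443.1, 257.0, 53.0], [446.8, 246.3, 53.0], [454.3, 224.6, 53.0], [457.4, 215.7, 53.0]]
cone [ 584.5 -116.5   57. ] groove [ 501.2 -128.    57. ] flat [ 553.5 -201.3   49.4] ydir 7.88 84.11142345152416 foot x -79.80641046862522 y 0.11110061354263756
bolts yaw -82.17 -82.12 -82.54 -82.16
fin top far edge [582.4 -84.3  98. ] foot front [577.9 -48.2  51. ]
```

View pics/c2.png

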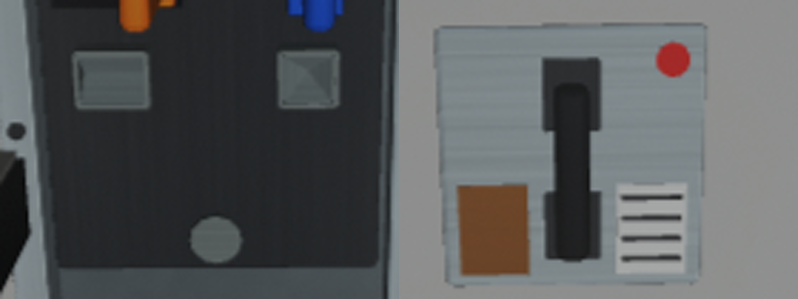

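Everything agrees: the seat triangle measures 84.1 x 79.8 mm against 84 x 80, and the plate sides about 111 mm against 112. Two independent routes to the seat differ by under 0.5 mm. Seat = (547.8,-159.7), yaw -82.2 deg. Plate = (448.2,244.9), yaw -70 deg. Now pick it up and carry it over.

```bash
python3 - <<'E'
from h import *
import pickle
th=np.radians(-70.0); o,z=tool(th,0,-1)
robot.move_gripper(0.5)
robot.move_linear([448,245,120],list(o),speed=200)
s=robot.move_linear([448,245,27],speed=80,f_stop=8); st(f'down {s}')
if s: raise SystemExit
robot.move_gripper(0.0); st('grip')
c=np.array(robot.current_tcp_pos()); print(c, robot.current_eef_rot())
robot.move_linear([c[0],c[1],190],speed=120); st('lift')
o2,_=tool(np.radians(-82.2),0,-1)
dz=c[2]  # TCP height above plate origin
robot.move_ptp([547.8,-159.7,190],list(o2)); st('over')
d=cam('wrist'); pickle.dump(d,open('w4.pkl','wb')); cv2.imwrite('pics/w4.png',cv2.resize(d['img'],(800,600)))
np.save('dz.npy',dz)
E
```

```text
down False t 24.32 tcp [448.5 245.1  27.5] F [-0.2 -0.2  0.5] w 0.503 ff 0.0
grip t 24.94 tcp [448. 245.  27.] F [0.2 0.2 0.7] w 0.147 ff 30.0
[448.03619407 244.9951839   27.04432885] [ 3.14152612e+00 -8.34553014e-06  1.91982306e+00]
lift t 26.45 tcp [447.5 244.8 189.2] F [ 0.3 -0.2 -4.2] w 0.145 ff 30.0
over t 27.99 tcp [ 547.8 -158.5  190. ] F [-0.3 -0.2 -3.5] w 0.146 ff 30.0
```

View pics/w4.png

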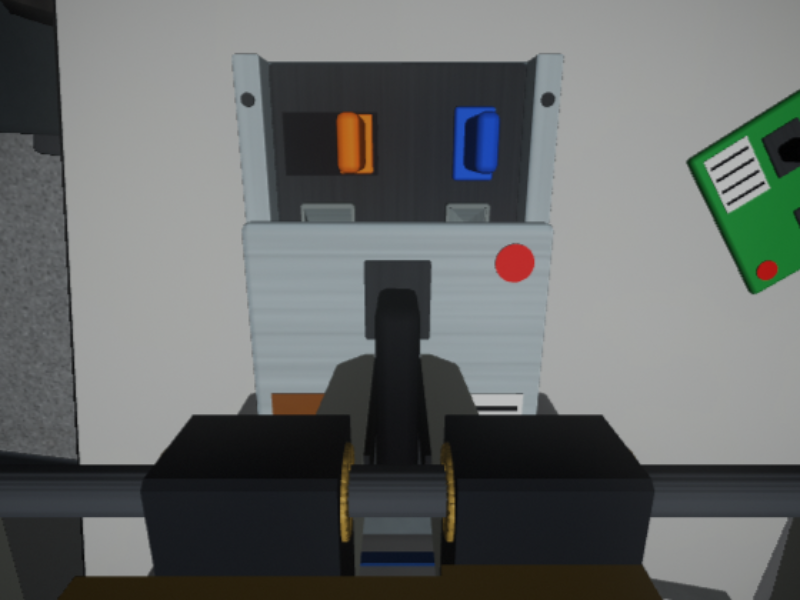

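Plate is held level with its red dot at (515,263) over the cone-cup side, and the cup and groove fronts show at (468,212) and (328,212). I'll check the in-hand pose from the dot and front edge, correct it, then lower.

```bash
cat > s3.py <<'E'
from h import *
import pickle
d=pickle.load(open('w4.pkl','rb')); s=800/560; dz=float(np.load('dz.npy'))
th=np.radians(-82.2); xi=np.array([np.cos(th),np.sin(th),0]); yi=np.array([-xi[1],xi[0],0])
tcp=np.array(robot.current_tcp_pos()); zt=tcp[2]-dz+19
P=lambda u,v,z: plane(d,(u+.5)/s-.5,(v+.5)/s-.5,z)
hsv=cv2.cvtColor(d['img'],cv2.COLOR_BGR2HSV); m=cv2.inRange(hsv,(170,120,90),(180,255,255))|cv2.inRange(hsv,(0,150,90),(4,255,255)); m[:,:330]=0;m[:,400:]=0;m[:160]=0;m[210:]=0
M=cv2.moments(m,True); dot=plane(d,M['m10']/M['m00'],M['m01']/M['m00'],zt)
a,b=P(246.5,224,zt),P(551.5,224,zt); v=b-a
r=lambda p:np.round([(p-tcp)@xi,(p-tcp)@yi],1)
print('dot rel tcp',r(dot),'(want -42,42); corners',r(a),r(b),'yaw',np.degrees(np.arctan2(v[1],v[0]))-90)
E
python3 s3.py
```

```text
dot rel tcp [-41.   41.2] (want -42,42); corners [-54.7 -53.7] [-54.8  53.3] yaw -82.15841980688354
```

```bash
cat > s4.py <<'E'
from h import *
dz=float(np.load('dz.npy')); x,y,z0=547.7,-159.3,49.4+dz
robot.move_linear([x,y,z0+14],speed=90); st('near')
for k in range(6):
    tgt=z0-1.0
    s=robot.move_linear([x,y,tgt],speed=12,f_stop=3); t=np.array(robot.current_tcp_pos()); st(f'dn {s} dz={t[2]-z0:.2f}')
    if not s or t[2]-z0<0.8 or robot.current_contact_force()[2]>4: break
E
python3 s4.py
```

```text
near t 29.3 tcp [ 548.2 -159.6   91.1] F [-0.1 -0.1 -2.2] w 0.149 ff 30.0
dn True dz=0.06 t 30.36 tcp [ 547.7 -159.3   76.5] F [ 0.1 -0.5  4.8] w 0.145 ff 30.0
```

Contact came at exactly the seated height. Release and check.

```bash
python3 - <<'E'
from h import *
import pickle
robot.move_gripper(0.4); st('open')
t=np.array(robot.current_tcp_pos())
robot.move_linear(list(t+[0,0,60]),speed=80)
o,_=tool(np.radians(-82.2),0,-1)
robot.move_linear([547.8+.0-100*XI[0],-159.7-100*XI[1]+80*0,300],speed=200)
robot.move_linear(list(np.array([547.8,-159.7,300])),speed=200)
d=cam('wrist'); pickle.dump(d,open('w5.pkl','wb')); st('view')
cv2.imwrite('pics/w5.png',cv2.resize(d['img'],(800,600),interpolation=cv2.INTER_CUBIC))
s=800/560
hsv=cv2.cvtColor(d['img'],cv2.COLOR_BGR2HSV); m=cv2.inRange(hsv,(170,120,90),(180,255,255))|cv2.inRange(hsv,(0,150,90),(4,255,255))
k,l,S,c=cv2.connectedComponentsWithStats(m)
for i in range(1,k):
    if S[i,4]>30:
        p=plane(d,*c[i],49.4+19); print('red',c[i].round(1),p.round(1),'rel seat',((p-[547.8,-159.7,0])@XI).round(1),((p-[547.8,-159.7,0])@YI).round(1))
E
```

```text
open t 30.97 tcp [ 546.4 -158.6   74.9] F [ 0.3 -0.2 -0.2] w 0.401 ff 0.0
view t 33.67 tcp [ 547.5 -158.8  299.7] F [-0.  -0.3  0.8] w 0.4 ff 0.0
red [316.  141.5] [ 583.3 -113.    68.4] rel seat -41.6 41.3
red [477.9 169.2] [ 773.5 -118.9   68.4] rel seat -10.6 229.1
```

View pics/w5.png

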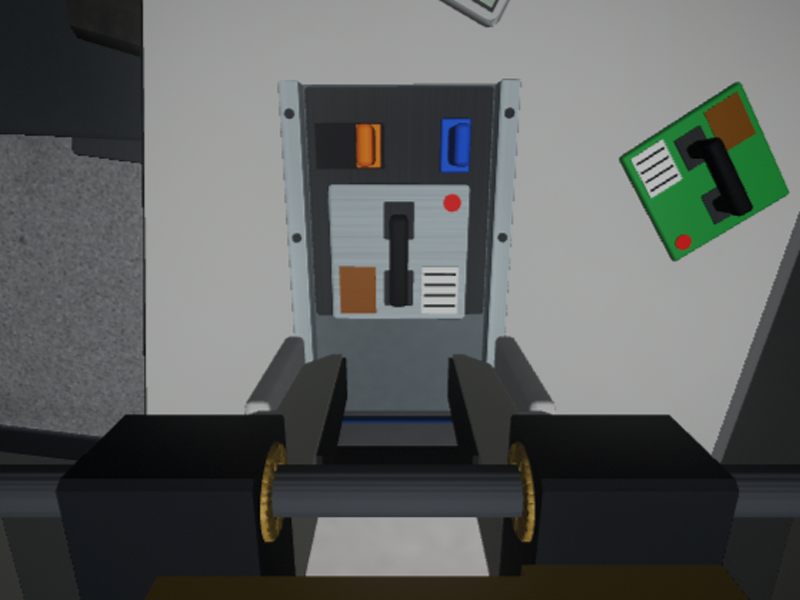

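The plate sits square on the carriage, with its red dot at (452,203), 41.6 mm in front and 41.3 mm left of the seat point. The carriage is still at its front stop and the gripper is clear. Handing in.

```bash
python3 -c "
from bench import robot
print(robot.hand_in())"
```

```text
the job is handed in; nothing more can be done
None
```

The job is handed in: the carriage was locked, so I slid the tab across and pulled it to its front stop; the plate rests on its seats with the red dot over the cone cup, nothing in the pictures or force readings suggests a bystander was touched, and the final verdict was not reported back.

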